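Set the contact gap of a Morse key

ROBOT

A 7-joint arm with a two-finger parallel gripper is mounted at the origin on the work surface. World frame = base frame: x ahead of the robot, y to its left, z up, the work surface at z = 0. Lengths are in m, angles in rad, forces in N, time in s.
With the tool pointing down it reaches from about 0.375 to 0.925 m from the base axis. Payload 3.1 kg.
Tool frame: the origin (TCP) lies between the finger pads; the fingertips stand 8 mm ahead of it and the grasp point (between the pads) lies 11 mm behind it (ctrl.tip_reach is the z of the fingertips in the tool frame, in m); z points along the fingers, y is the line along which they close (so a half turn about z gives the same grasp; the last joint's range is limited). The gripper opens to 85 mm and grips with 20 to 120 N. Pads are 22 mm wide; open, the fingers measure 114 mm over their backs; the gripper's body (76 mm by 85 mm) begins 54 mm behind the grasp point. The pads swing forward as they close: fully open they stand 13 mm farther back than shut.
Start: joints at [1.098, 0.383, 0.044, 1.598, -0.018, 1.161, -0.05], TCP at [0.238, -0.605, 0.239] pointing down, gripper open.
Joint ranges: [-2.61, 2.61], [-0.41, 2.15], [-1.48, 1.57], [0, 2.5], [-1.57, 4.71], [0.05, 1.97], [-2.85, 2.85]. Speed limits (rad/s): [2.79, 2.79, 3.14, 3.14, 3.14, 3.14, 3.14].

INTERFACE

Orientations are given as a unit quaternion [x, y, z, w].
In Python, from workcell import ctrl, viewer gives the robot as it stands. The module is installed in compiled form; this text tells all that it offers.
- The arm moves only by the shell command python3 -m crank 'ROWS' [FORCE]. ROWS is JSON, a list of rows, each an object of numbers: "tx", "ty", "tz": the shift along the world's x, y, z as a fraction of full scale; "yaw": the turn about the world's z as a fraction of full scale; "hand": the closure in counts, from 0 (fully open) to 255 (shut). A call has 1 to 5 rows; each row is the pose to reach, as a shift and turn from the pose commanded when the call began; what a row does not reach only later rows make up. Full scale, the value 1, is 300 mm for a shift and 2 rad for a turn. A row lasts 1/8 s, in which the tool goes at most 62.5 mm and 10.7 degrees, less where a joint would pass 70% of its speed; a pose out of reach is approached as far as the arm can. A call with a number of a shift or a turn outside -1 to 1 is refused whole. A call with a gripper value outside its range is refused whole. The fingers move at their own pace and stop on an object; FORCE is the grip in N (left out, the last holds). Time passes only in rows, so rows that repeat a pose let the fingers close. It gives the time, the measured TCP pose, the force, the opening and the grip force at its end, in the units of the state.
- ctrl.get_obs(): the state, without advancing time (a new reading comes with each control period).
- viewer.read_camera(name): name is "scene" or "top"; returns (picture, depth): 384x512x3 uint8, red, green, blue; 384x512 float32, m along the optical axis (not along the pixel's ray), 0 where there is no reading.
- viewer.camera_model(name): a dict with "fov_y" (degrees; the focal length in pixels is half the picture's height over the tangent of half this angle, whatever the lens; pixels are square), "cx", "cy" (the principal point, pixels), "position" and "rotation" of the camera in the world. Camera axes: x right, y down, z forward; pixel columns grow to the right and rows downward; lengths in m; the calibration is good to about 2 mm. A picture is of the moment at which its call begins. camera_model takes no time and is no camera call.
- ctrl.close_job(): hands the job in; it is judged then, once.
The state is a dict: "clock": time; "joint_pos": joint angles; "joint_vel": joint speeds; "joint_torque": joint torques, N m; "eef_pos": TCP position; "tool_rot": TCP orientation; "ft_force": force on the tool from outside, world axes, zero at the start; "ft_torque": the same for the moment, N m; "finger_gap": opening from 0.0 (shut) to 1.0 (fully open); "grasp_force": force on a finger pad.
Only numpy, scipy, OpenCV 4.12 (cv2) and the standard library are available. Lean on these libraries where they do the work, as an engineer would, in place of code of your own. Each camera call takes 0.05 s, during which the arm holds its last target. There are 200 camera calls.

TASK

Set the contact gap of the Morse key: screw the knurled gap screw at the tail of the lever down (clockwise) until it stops and the contacts are closed, then back it off half a turn. Then press the key's black knob down until the contacts meet, to check that it closes, and let it spring back, leaving the things around the key where they are.

Things in the scene. Friction and masses are not known exactly. Their poses are not given: they have to be found in the camera images.
- key: straight Morse key, fixed to the bench: dark steel base 182 x 86 mm, top 13 mm above the bench. Origin: centre of its underside; x runs from the knob end (-x) to the tail with the gap screw (+x), z up. On it stand brass pivot uprights at x = 1 to 15, |y| up to 24, top z = 49, and two binding posts, 13 mm across, at x = 44, y = +-30, top z = 29 (mm)
- gap_screw_head (a point): centre of the knurled brass head of the gap screw: a 19 mm cylinder, 16 mm tall (58 to 74 mm above the bench), vertical axis at x = 60, y = 0 mm in the key's frame, free all round. Below it a 15 mm lock nut (top z = 49) sits on the tail, also 15 mm across (top z = 44). A white stripe on its top runs from the axis to the rim along this point's x. Turning does not shift the head
- gap_screw (a joint): angle of the gap screw, rad: 0 = screwed down to its hard stop (contacts closed), growing as it is backed off, anticlockwise seen from above; half a turn is 3.14. At the start it stands 0.8 to 2.3 off the stop. It takes about 0.05 N m to turn and stays where it is left; at the stop it turns no further, the torque rises and the fingers slip round the head
- lever: brass lever bar, 134 x 10 x 8 mm, top 44 mm above the bench, with the round black knob at its front end. Origin on the pivot axis, 40 mm above the bench, at x = 8 mm in the key's frame; axes as the key's. The 13 mm spring tension nut on it, at x = -14 mm in the key's frame, top at z = 52, is not to be adjusted
- knob_top (a point): centre of the top of the black key knob, 73 mm above the bench, at x = -74, y = 0 mm in the key's frame; flat over 20 mm, 33 mm across. Pressed straight down, it gives at about 4 N and after some 0.8 mm (screw half a turn off its stop) the contacts meet and it stops hard; let go, it springs back
- rocker (a joint): how far the lever is pressed down, rad: 0 = at rest (sprung up), about 0.010 when the contacts meet with the screw half a turn off its stop (0.003 per rad of screw), a little more when pressed harder
- contact_post: small brass post with the lower contact, fixed on the base under the lever at x = -36 mm in the key's frame. Origin at the post's foot, 13 mm above the bench; 20 mm tall
- phone: bystander: smartphone in a red case, 152 x 76 x 10 mm, lying flat beside the key. Origin: centre of its underside, x along its length
- screwdriver: bystander: screwdriver lying beside the key, along its own x axis, some 200 mm long and under 35 mm high
- tin: bystander: round open tin of small parts, 64 mm across, 24 mm tall. Origin: centre of its underside
Mind the look-alikes: they are no part of the job. What is meant by the key is not brown or red, and is the smaller of those in its own colour.

How it is judged:
By the outcome, as a careful person would: the job done as asked, in the order asked, and still so for the second after the job is handed in, with the robot touching nothing.
It also fails if it takes over 61 s, if anything falls off the work surface, if the arm or the gripper's body presses on something with over 40 N, if the wrist force passes 120 N, or if a joint passes its speed limit or range.

## Working session

There is one attempt and no reset: what is moved stays moved. The work goes in short steps, Python scripts to look and compute and a shell command to move; the robot and the scene stay as the last step left them, time stands still between calls to the robot, and variables do not carry over. Pictures are saved under pics/ and viewed, at most 10 in all, crops included, and the job is handed in when it is done.

```bash
mkdir -p pics
cat > h.py <<'E'
import numpy as np, cv2
from workcell import ctrl, viewer
def K(n):
    m=viewer.camera_model(n); f=192/np.tan(np.radians(m["fov_y"])/2); return m,f
def ray(n,u,v,z):
    m,f=K(n); R=np.array(m["rotation"]); p=np.array(m["position"])
    d=R@np.array([(u-m["cx"])/f,(v-m["cy"])/f,1]); return p+d*(z-p[2])/d[2]
def proj(n,P):
    m,f=K(n); R=np.array(m["rotation"]); q=(np.atleast_2d(P)-np.array(m["position"]))@R
    return np.c_[f*q[:,0]/q[:,2]+m["cx"],f*q[:,1]/q[:,2]+m["cy"]]
def snap(n,fn=None):
    a,d=viewer.read_camera(n)
    if fn: cv2.imwrite("pics/"+fn,a[:,:,::-1])
    return a,d
E
python3 - <<'E'
from h import *
for n in("top","scene"):
    a,d=snap(n,n+"0.png"); np.save(n+"0.npy",a);np.save(n+"0d.npy",d); print(viewer.camera_model(n))
t=cv2.imread("pics/top0.png");cv2.imwrite("pics/top0.png",cv2.resize(t,(800,600)))
print(ctrl.get_obs(),ctrl.tip_reach)
E
```

```text
{'fov_y': 48.234237054723124, 'cx': 256.693537133181, 'cy': 194.75088684084233, 'position': array([0.21417043, 0.01322903, 1.44454151]), 'rotation': array([-0.69693449,  0.71205883, -0.05795653,  0.06241455])}
{'fov_y': 50.4724871143123, 'cx': 256.1312797105046, 'cy': 192.65538956202496, 'position': array([1.0156748 , 0.61040456, 1.06917876]), 'rotation': array([ 0.33259887,  0.88324829, -0.30688684, -0.12276366])}
{'clock': 0.1, 'joint_pos': array([ 1.09819495,  0.38380201,  0.04383534,  1.59942758, -0.01791232,
        1.16118456, -0.04989042]), 'joint_vel': array([-1.70036937e-03, -2.20066455e-03, -1.02643753e-03, -3.44302348e-03,
       -8.61256165e-05,  2.71603677e-03, -1.00968769e-03]), 'joint_torque': array([ 2.74737329e-03, -4.34729540e+01,  1.02926686e+00, -2.50455076e+01,
        1.08653677e-02,  5.43011469e-03,  2.03439578e-05]), 'eef_pos': array([ 0.23765365, -0.60409545,  0.23797628]), 'tool_rot': array([ 9.82483126e-01,  1.86347610e-01, -2.83870412e-04, -1.18089065e-03]), 'ft_force': array([-0.93071828,  0.70624977,  0.5670891 ]), 'ft_torque': array([0.01526926, 0.03156677, 0.03658347]), 'grasp_force': 0.0, 'finger_gap': 0.998346715094278} 0.008
```

View pics/top0.png

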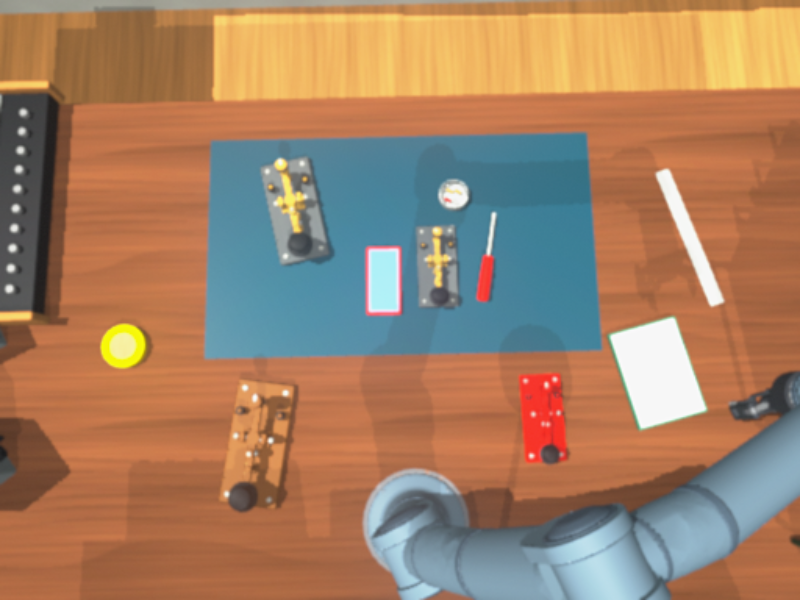

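View pics/scene0.png

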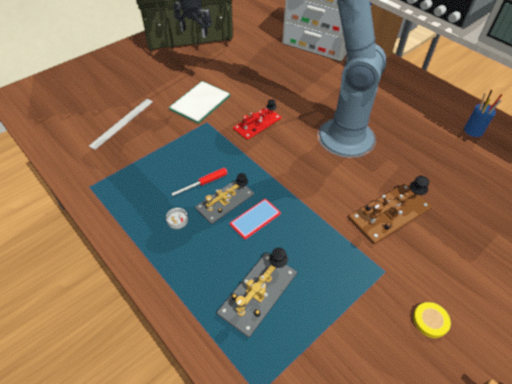

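The key is the small grey one, at about (437,265) in the enlarged top view, with the knob at (440,296) and the screw at (437,232). The phone is to its left, the screwdriver to its right and the tin beyond the tail. In the scene view the key is at about (225,197).

```bash
python3 - <<'E'
s=open('h.py').read()
s=s.replace('R=np.array(m["rotation"])','R=Rot.from_quat(m["rotation"]).as_matrix()').replace('import numpy as np, cv2','import numpy as np, cv2\nfrom scipy.spatial.transform import Rotation as Rot')
open('h.py','w').write(s)
E
python3 - <<'E'
from h import *
a=np.load("top0.npy");d=np.load("top0d.npy")
# unproject depth in roi
def cloud(n,a,d,box):
    m,f=K(n);R=Rot.from_quat(m["rotation"]).as_matrix()
    v,u=np.mgrid[box[1]:box[3],box[0]:box[2]];z=d[v,u]
    P=np.stack([(u-m["cx"])/f*z,(v-m["cy"])/f*z,z],-1)@R.T+m["position"]
    return P,a[v,u],u,v
for n,box in(("top",(258,138,300,202)),("scene",(185,165,265,230))):
    a=np.load(n+"0.npy");d=np.load(n+"0d.npy")
    P,c,u,v=cloud(n,a,d,box)
    hsv=cv2.cvtColor(np.ascontiguousarray(c),cv2.COLOR_RGB2HSV)
    mat=(hsv[...,1]>110)&(hsv[...,0]>85)&(hsv[...,0]<115)
    print(n,"mat z",np.median(P[mat][:,2]),"zmax",P[...,2].max())
    brass=(hsv[...,0]<35)&(hsv[...,1]>90)&(hsv[...,2]>90)
    black=(hsv[...,2]<50)
    grey=(hsv[...,1]<70)&(hsv[...,2]>=50)
    for nm,k in(("brass",brass),("black",black),("grey",grey)):
        nn,l,st,ce=cv2.connectedComponentsWithStats(k.astype(np.uint8))
        for i in range(1,nn):
            if st[i,4]>6:
                q=P[l==i]; print(nm,st[i],ce[i]+np.array(box[:2]),np.median(q,0).round(4),q[:,2].max().round(4))
    hi=P[...,2]>0.064+0*P[...,2]
    print("high pts",np.c_[u[hi],v[hi],(P[hi]*1000).round()][:60].astype(int).tolist())
    im=cv2.resize(a[box[1]:box[3],box[0]:box[2]],None,fx=9,fy=9,interpolation=cv2.INTER_NEAREST)
    cv2.imwrite("pics/crop_%s.png"%n,im[:600,:800,::-1])
E
```

```text
top mat z 0.00024601075889763013 zmax 1.4445415074756174
brass [ 16   7  13  39 228] [279.78947368 165.17982456] [ 0.552  -0.0598  0.0427] 0.078
grey [   8    6   28   53 1077] [279.59795729 171.68152275] [ 0.5315 -0.0558  0.013 ] 1.4445
high pts [[278, 139, 214, 13, 1445], [279, 145, 616, -58, 73], [280, 145, 616, -61, 71], [277, 146, 612, -51, 75], [278, 146, 612, -54, 75], [279, 146, 613, -58, 71], [280, 146, 612, -61, 72], [281, 146, 612, -64, 75], [277, 147, 609, -51, 72], [278, 147, 609, -54, 74], [279, 147, 214, 13, 1445], [280, 147, 607, -61, 78], [281, 147, 610, -64, 69], [282, 147, 609, -68, 72], [294, 147, 214, 13, 1445], [277, 148, 606, -51, 71], [278, 148, 607, -55, 68], [279, 148, 604, -57, 77], [280, 148, 605, -61, 73], [281, 148, 606, -64, 69], [282, 148, 605, -67, 74], [288, 148, 214, 13, 1445], [277, 149, 603, -51, 71], [278, 149, 603, -54, 69], [279, 149, 601, -57, 76], [280, 149, 601, -60, 78], [281, 149, 601, -64, 75], [277, 150, 601, -51, 66], [278, 150, 599, -54, 72], [279, 150, 598, -57, 75], [280, 150, 599, -61, 73], [281, 150, 599, -64, 69], [279, 151, 597, 
[... 2753 characters left out ...]
, 176, 463, -54, 72], [245, 176, 463, -49, 77], [246, 176, 457, -51, 71], [233, 177, 1016, 610, 1069], [237, 177, 482, -66, 71], [238, 177, 480, -64, 72], [239, 177, 479, -60, 75], [240, 177, 475, -59, 72], [241, 177, 473, -57, 73], [242, 177, 471, -54, 74], [243, 177, 470, -50, 77], [244, 177, 467, -49, 75], [245, 177, 464, -48, 74], [246, 177, 461, -47, 73], [237, 178, 483, -66, 68], [238, 178, 483, -60, 73], [239, 178, 483, -54, 78], [240, 178, 479, -55, 74], [241, 178, 474, -56, 69], [242, 178, 472, -53, 70], [243, 178, 470, -50, 72], [244, 178, 470, -46, 75], [245, 178, 465, -46, 72], [246, 178, 460, -47, 67], [238, 179, 483, -60, 67], [239, 179, 481, -58, 69], [240, 179, 480, -53, 72]]
```

View pics/crop_top.png

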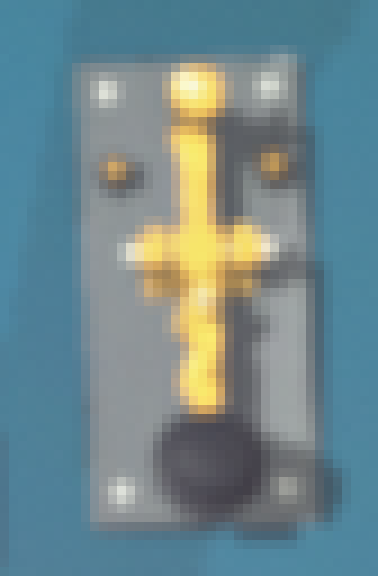

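```bash
cat > meas.py <<'E'
from h import *
def pts(n,a,d,zlo,zhi):
    m,f=K(n);R=Rot.from_quat(m["rotation"]).as_matrix()
    v,u=np.mgrid[0:384,0:512]
    P=np.stack([(u-m["cx"])/f*d,(v-m["cy"])/f*d,d],-1)@R.T+m["position"]
    return P,u,v,(P[...,2]>zlo)&(P[...,2]<zhi)&(d>0)
if __name__=="__main__":
  for n in("top","scene"):
    a=np.load(n+"0.npy");d=np.load(n+"0d.npy")
    P,u,v,k=pts(n,a,d,0.064,0.082)
    r=[]
    for nm,c in(("head",(0.606,-0.059)),("knob",(0.474,-0.059))):
        q=k&(np.hypot(P[...,0]-c[0],P[...,1]-c[1])<0.03)
        uc,vc=u[q].mean(),v[q].mean()
        x=ray(n,uc,vc,0.074 if nm=="head" else 0.072)
        r.append(x);print(n,nm,q.sum(),uc.round(2),vc.round(2),x.round(4),"minmax",P[q].min(0).round(3),P[q].max(0).round(3))
    e=r[0]-r[1];print("dist",np.hypot(*e[:2]),"yaw",np.arctan2(e[1],e[0]))
    # base by grey height band
    q=(np.abs(P[...,2]-0.013)<0.004)&(np.hypot(P[...,0]-.543,P[...,1]+.059)<.11)&(cv2.cvtColor(a,cv2.COLOR_RGB2HSV)[...,1]<80)
    Q=P[q][:,:2].astype(np.float32);print("base",cv2.minAreaRect(Q))
E
python3 meas.py
```

```text
top head 29 279.24 147.9 [ 0.6055 -0.0583  0.074 ] minmax [ 0.597 -0.068  0.065] [ 0.616 -0.051  0.078]
top knob 77 280.82 187.65 [ 0.4722 -0.0596  0.072 ] minmax [ 0.458 -0.074  0.066] [ 0.488 -0.044  0.078]
dist 0.1333159868480569 yaw 0.009464639409731137
base ((0.5460970401763916, -0.02680172026157379), (0.1820027083158493, 0.15058475732803345), 0.898708701133728)
scene head 41 209.05 198.29 [ 0.6041 -0.0545  0.074 ] minmax [ 0.593 -0.068  0.064] [ 0.612 -0.048  0.078]
scene knob 66 241.61 176.58 [ 0.4699 -0.0577  0.072 ] minmax [ 0.453 -0.075  0.066] [ 0.483 -0.043  0.078]
dist 0.13426282702743256 yaw 0.023619065824563346
base ((0.5428246855735779, -0.030975595116615295), (0.18090298771858215, 0.14128243923187256), 1.4313733577728271)
```

```bash
python3 -m crank '[{"tx":0.2,"ty":0.35},{"tx":0.4,"ty":0.65},{"tx":0.6,"ty":0.9},{"tx":0.6,"ty":0.9},{"tx":0.6,"ty":0.9}]' 20; python3 -c "
from workcell import ctrl;print(ctrl.get_obs()['joint_pos'].round(2))"
```

```text
[ 1.1   0.38  0.04  1.6  -0.02  1.16 -0.05]invalid input at $[0]: expected keys tx, ty, tz, yaw, hand
```

```bash
cat > o.py <<'E'
from h import *
o=ctrl.get_obs();r=Rot.from_quat(o["tool_rot"]).as_matrix()
print("t",round(float(o["clock"]),2),"q",o["joint_pos"].round(2),"p",(o["eef_pos"]*1000).round(1),"yaw",np.arctan2(r[1,0],r[0,0]).round(3),"tilt",r[:,2].round(3),"F",o["ft_force"].round(1),"T",o["ft_torque"].round(3),"gap",(o["finger_gap"]*85).round(1),"g",o["grasp_force"])
E
python3 -m crank '[{"tx":0.2,"ty":0.35,"tz":0,"yaw":0,"hand":0},{"tx":0.4,"ty":0.65,"tz":0,"yaw":0,"hand":0},{"tx":0.6,"ty":0.9,"tz":0,"yaw":0,"hand":0},{"tx":0.6,"ty":0.9,"tz":0,"yaw":0,"hand":0},{"tx":0.6,"ty":0.9,"tz":0,"yaw":0,"hand":0}]' 20; python3 o.py
```

```text
clock: 0.72
eef_pos: [0.4114, -0.3429, 0.2389]
tool_rot: [0.983, 0.186, -0.0, -0.0]
ft_force: [0.6, -0.0, -0.6]
finger_gap: 0.999
grasp_force: 0.0Traceback (most recent call last):
  File "o.py", line 3, in <module>
    print("t",round(float(o["clock"]),2),"q",o["joint_pos"].round(2),"p",(o["eef_pos"]*1000).round(1),"yaw",np.arctan2(r[1,0],r[0,0]).round(3),"tilt",r[:,2].round(3),"F",o["ft_force"].round(1),"T",o["ft_torque"].round(3),"gap",(o["finger_gap"]*85).round(1),"g",o["grasp_force"])
                                                                                                                                                                                                                                   ^^^^^^^^^^^^^^^^^^^^^^^^^^
AttributeError: 'float' object has no attribute 'round'
```

```bash
sed -i 's/(o\["finger_gap"\]\*85).round(1)/o["finger_gap"]*85/' o.py
python3 -m crank '[{"tx":0.15,"ty":0.2,"tz":0,"yaw":0,"hand":0},{"tx":0.3,"ty":0.4,"tz":0,"yaw":0,"hand":80},{"tx":0.5,"ty":0.65,"tz":0,"yaw":0,"hand":110},{"tx":0.63,"ty":0.92,"tz":0,"yaw":0,"hand":110},{"tx":0.63,"ty":0.92,"tz":0,"yaw":0,"hand":110}]' 20; python3 o.py
```

```text
clock: 1.35
eef_pos: [0.5888, -0.0868, 0.2388]
tool_rot: [0.983, 0.186, -0.0, -0.0]
ft_force: [0.7, 0.3, 0.1]
finger_gap: 0.573
grasp_force: 0.0
t 1.35 q [ 0.35  0.3  -0.32  1.72  0.1   1.14 -1.2 ] p [588.8 -86.8 238.8] yaw 0.374 tilt [-0.001 -0.    -1.   ] F [0.7 0.3 0.1] T [-0.056 -0.023 -0.042] gap 48.68030634069651 g 0.0
```

```bash
python3 -m crank '[{"tx":0,"ty":0,"tz":0,"yaw":0.09,"hand":120},{"tx":0,"ty":0,"tz":-0.1,"yaw":0.18,"hand":120},{"tx":0,"ty":0,"tz":-0.2,"yaw":0.27,"hand":120},{"tx":0,"ty":0,"tz":-0.3,"yaw":0.36,"hand":120},{"tx":0,"ty":0,"tz":-0.3,"yaw":0.45,"hand":120}]' 20; 
python3 -m crank '[{"tx":0,"ty":0,"tz":0,"yaw":0.09,"hand":120},{"tx":0,"ty":0,"tz":0,"yaw":0.18,"hand":120},{"tx":0,"ty":0,"tz":0,"yaw":0.27,"hand":120},{"tx":0,"ty":0,"tz":0,"yaw":0.36,"hand":120},{"tx":0,"ty":0,"tz":0,"yaw":0.36,"hand":120}]' 20; python3 o.py
```

```text
clock: 1.98
eef_pos: [0.585, -0.0882, 0.1452]
tool_rot: [0.802, 0.598, -0.003, -0.003]
ft_force: [-0.4, -0.2, 0.6]
finger_gap: 0.531
grasp_force: 0.0
clock: 2.6
eef_pos: [0.5878, -0.0884, 0.1486]
tool_rot: [0.543, 0.839, -0.0, -0.001]
ft_force: [-0.5, 0.2, -0.5]
finger_gap: 0.531
grasp_force: 0.0
t 2.6 q [ 0.56  0.44 -0.59  1.79  0.29  1.    0.28] p [587.8 -88.4 148.6] yaw 1.992 tilt [-0.001  0.001 -1.   ] F [-0.5  0.2 -0.5] T [0.005 0.02  0.024] gap 45.0944051375693 g 0.0
```

```bash
python3 -m crank '[{"tx":0.057,"ty":0.101,"tz":0,"yaw":0,"hand":120},{"tx":0.057,"ty":0.101,"tz":-0.1,"yaw":0,"hand":120},{"tx":0.057,"ty":0.101,"tz":-0.16,"yaw":0,"hand":120},{"tx":0.057,"ty":0.101,"tz":-0.16,"yaw":0,"hand":120}]' 20; python3 o.py
python3 - <<'E'
from h import *
a,d=snap("scene");b,_=snap("top")
c=cv2.resize(a[140:240,160:280],None,fx=5,fy=5);e=cv2.resize(b[120:210,250:310],None,fx=5,fy=5)
im=np.zeros((500,900,3),np.uint8);im[:,:600]=c;im[:450,600:900]=e
cv2.imwrite("pics/pre.png",cv2.resize(im,(800,444))[:,:,::-1])
E
```

```text
clock: 3.1
eef_pos: [0.6032, -0.0589, 0.0989]
tool_rot: [0.543, 0.839, -0.001, -0.002]
ft_force: [0.6, -1.6, -0.0]
finger_gap: 0.534
grasp_force: 0.0
t 3.1 q [ 0.48  0.53 -0.56  1.79  0.34  0.93  0.19] p [603.2 -58.9  98.9] yaw 1.993 tilt [-0.005 -0.    -1.   ] F [ 0.6 -1.6 -0. ] T [ 0.031 -0.019  0.066] gap 45.4102985531314 g 0.0
```

View pics/pre.png

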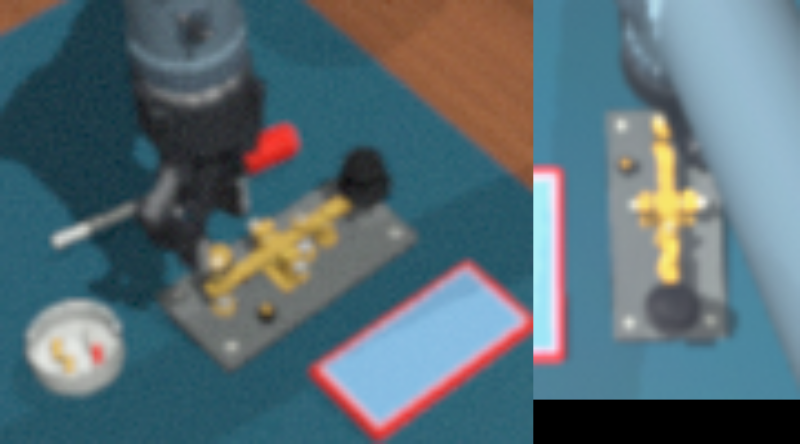

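The fingers straddle the brass head, seen at about (220,255) in the crop. The surroundings are clear, so I descend and grip.

```bash
python3 -m crank '[{"tx":0.004,"ty":0,"tz":-0.08,"yaw":0,"hand":120},{"tx":0.004,"ty":0,"tz":-0.137,"yaw":0,"hand":120},{"tx":0.004,"ty":0,"tz":-0.137,"yaw":0,"hand":120}]' 20; python3 o.py
python3 -m crank '[{"tx":0,"ty":0,"tz":0,"yaw":0,"hand":160},{"tx":0,"ty":0,"tz":0,"yaw":0,"hand":190},{"tx":0,"ty":0,"tz":0,"yaw":0,"hand":225},{"tx":0,"ty":0,"tz":0,"yaw":0,"hand":225},{"tx":0,"ty":0,"tz":0,"yaw":0,"hand":225}]' 20; python3 o.py
```

```text
clock: 3.58
eef_pos: [0.6054, -0.0583, 0.059]
tool_rot: [0.543, 0.84, -0.001, -0.001]
ft_force: [1.1, 0.2, 0.4]
finger_gap: 0.53
grasp_force: 0.0
t 3.58 q [ 0.46  0.59 -0.54  1.8   0.38  0.86  0.16] p [605.4 -58.3  59. ] yaw 1.994 tilt [-0.003  0.    -1.   ] F [1.1 0.2 0.4] T [-0.016  0.023 -0.012] gap 45.01634915030419 g 0.0
clock: 4.2
eef_pos: [0.6035, -0.0597, 0.0607]
tool_rot: [0.543, 0.84, -0.003, -0.002]
ft_force: [-7.4, -2.1, 6.4]
finger_gap: 0.211
grasp_force: 19.4
t 4.2 q [ 0.46  0.58 -0.54  1.8   0.38  0.87  0.16] p [603.5 -59.7  60.7] yaw 1.994 tilt [-0.007 -0.003 -1.   ] F [-7.4 -2.1  6.4] T [-0.392  1.645 -0.056] gap 17.951325678676053 g 19.44557547569275
```

```bash
python3 -m crank '[{"tx":-0.008,"ty":-0.004,"tz":0.006,"yaw":0,"hand":225},{"tx":-0.008,"ty":-0.004,"tz":0.006,"yaw":0,"hand":225}]' 20; python3 o.py
```

```text
clock: 4.45
eef_pos: [0.6032, -0.0598, 0.0612]
tool_rot: [0.543, 0.84, -0.001, -0.001]
ft_force: [-1.3, -1.5, -6.1]
finger_gap: 0.213
grasp_force: 20.1
t 4.45 q [ 0.46  0.58 -0.54  1.8   0.38  0.86  0.17] p [603.2 -59.8  61.2] yaw 1.994 tilt [-0.002 -0.    -1.   ] F [-1.3 -1.5 -6.1] T [-0.259  0.208 -0.055] gap 18.10710774821357 g 20.10187804698944
```

```bash
python3 -m crank '[{"tx":-0.001,"ty":-0.001,"tz":-0.003,"yaw":-0.05,"hand":225},{"tx":-0.001,"ty":-0.001,"tz":-0.003,"yaw":-0.1,"hand":225},{"tx":-0.001,"ty":-0.001,"tz":-0.003,"yaw":-0.15,"hand":225},{"tx":-0.001,"ty":-0.001,"tz":-0.003,"yaw":-0.2,"hand":225},{"tx":-0.001,"ty":-0.001,"tz":-0.003,"yaw":-0.25,"hand":225}]' 20; python3 o.py
```

```text
clock: 5.08
eef_pos: [0.6026, -0.06, 0.0608]
tool_rot: [0.734, 0.679, -0.002, -0.001]
ft_force: [-3.3, -1.7, -0.8]
finger_gap: 0.209
grasp_force: 20.5
t 5.08 q [ 0.38  0.56 -0.43  1.81  0.3   0.85 -0.28] p [602.6 -60.   60.8] yaw 1.492 tilt [-0.004 -0.001 -1.   ] F [-3.3 -1.7 -0.8] T [-0.282  0.722  0.071] gap 17.796244524313764 g 20.462254285812378
```

```bash
python3 -m crank '[{"tx":-0.003,"ty":-0.001,"tz":0,"yaw":-0.05,"hand":225},{"tx":-0.003,"ty":-0.001,"tz":0,"yaw":-0.1,"hand":225},{"tx":-0.003,"ty":-0.001,"tz":0,"yaw":-0.125,"hand":225}]' 20; python3 o.py
for i in 1 2 3;do python3 -m crank '[{"tx":0,"ty":0,"tz":0,"yaw":-0.025,"hand":225},{"tx":0,"ty":0,"tz":0,"yaw":-0.05,"hand":225}]' 20 >/dev/null; python3 o.py;done
```

```text
clock: 5.45
eef_pos: [0.6021, -0.0599, 0.0609]
tool_rot: [0.813, 0.582, -0.001, -0.0]
ft_force: [-2.3, -1.2, -1.5]
finger_gap: 0.205
grasp_force: 20.4
t 5.45 q [ 0.34  0.54 -0.38  1.81  0.26  0.84 -0.5 ] p [602.1 -59.9  60.9] yaw 1.243 tilt [-0.002 -0.001 -1.   ] F [-2.3 -1.2 -1.5] T [-0.178  0.618  0.002] gap 17.432452620215933 g 20.36060392856598
t 5.7 q [ 0.32  0.54 -0.36  1.81  0.25  0.83 -0.59] p [602.  -59.8  60.8] yaw 1.144 tilt [-0.003 -0.    -1.   ] F [-3.  -1.3 -1.3] T [-0.177  0.723  0.034] gap 17.84626389962765 g 20.409262776374817
t 5.95 q [ 0.3   0.54 -0.34  1.81  0.23  0.83 -0.67] p [602.  -59.6  60.8] yaw 1.045 tilt [-0.003 -0.    -1.   ] F [-1.5 -1.6 -0.9] T [-0.426  0.618  0.225] gap 17.952980870168236 g 20.429195165634155
t 6.2 q [ 0.28  0.53 -0.32  1.82  0.22  0.83 -0.76] p [602.4 -59.1  60.8] yaw 0.945 tilt [-0.002  0.    -1.   ] F [-2.4 -1.1 -3.1] T [-0.196  0.403  0.323] gap 17.96591501995004 g 20.34750759601593
```

```bash
python3 -m crank '[{"tx":0,"ty":0,"tz":0,"yaw":-0.025,"hand":225},{"tx":0,"ty":0,"tz":0,"yaw":-0.025,"hand":225}]' 20 >/dev/null; python3 o.py
for i in 1 2 3 4 5 6;do python3 -m crank '[{"tx":0,"ty":0,"tz":0,"yaw":0.01,"hand":225},{"tx":0,"ty":0,"tz":0,"yaw":0.01,"hand":225}]' 20 >/dev/null; python3 o.py;done
```

```text
t 6.45 q [ 0.28  0.53 -0.3   1.82  0.21  0.82 -0.81] p [602.7 -58.6  60.8] yaw 0.897 tilt [-0.001  0.001 -1.   ] F [-1.7  0.1 -3.3] T [0.142 0.284 0.2  ] gap 17.994134235100844 g 20.294305086135864
t 6.7 q [ 0.28  0.53 -0.31  1.82  0.21  0.83 -0.79] p [602.7 -58.7  60.8] yaw 0.916 tilt [-0.001  0.001 -1.   ] F [-1.5  2.1 -2.9] T [0.472 0.436 0.063] gap 17.621601074272107 g 20.269096791744232
t 6.95 q [ 0.28  0.53 -0.31  1.82  0.21  0.83 -0.77] p [602.7 -58.7  60.8] yaw 0.936 tilt [-0.001  0.001 -1.   ] F [-1.6  3.6 -4.3] T [0.691 0.481 0.012] gap 18.053227355572808 g 20.24114191532135
t 7.2 q [ 0.29  0.54 -0.32  1.82  0.22  0.83 -0.75] p [602.7 -58.8  60.8] yaw 0.956 tilt [-0.001  0.001 -1.   ] F [-1.7  4.  -5.2] T [ 0.957  0.534 -0.002] gap 17.59116533571586 g 20.22465169429779
t 7.45 q [ 0.29  0.54 -0.32  1.82  0.22  0.83 -0.74] p [602.7 -58.8  60.8] yaw 0.976 tilt [-0.001  0.001 -1.   ] F [-1.3  3.7 -4.5] T [ 1.039  0.522 -0.028] gap 18.14404263208501 g 20.223211348056793
t 7.7 q [ 0.29  0.54 -0.33  1.81  0.22  0.83 -0.72] p [602.7 -58.8  60.8] yaw 0.996 tilt [-0.001  0.001 -1.   ] F [-1.9  5.  -6.5] T [ 0.993  0.495 -0.018] gap 18.338044826950025 g 20.2248877286911
t 7.95 q [ 0.3   0.54 -0.33  1.81  0.23  0.83 -0.7 ] p [602.7 -58.8  60.8] yaw 1.016 tilt [-0.001  0.001 -1.   ] F [-1.9  5.1 -4.8] T [1.024 0.493 0.016] gap 17.791380422631466 g 20.224569439888
```

```bash
python3 -m crank '[{"tx":0,"ty":0.004,"tz":-0.002,"yaw":0.05,"hand":225},{"tx":0,"ty":0.004,"tz":-0.002,"yaw":0.1,"hand":225},{"tx":0,"ty":0.004,"tz":-0.002,"yaw":0.15,"hand":225},{"tx":0,"ty":0.004,"tz":-0.002,"yaw":0.2,"hand":225},{"tx":0,"ty":0.004,"tz":-0.002,"yaw":0.25,"hand":225}]' 20 >/dev/null; python3 o.py
python3 -m crank '[{"tx":0,"ty":0,"tz":0,"yaw":0.05,"hand":225},{"tx":0,"ty":0,"tz":0,"yaw":0.1,"hand":225},{"tx":0,"ty":0,"tz":0,"yaw":0.15,"hand":225},{"tx":0,"ty":0,"tz":0,"yaw":0.2,"hand":225},{"tx":0,"ty":0,"tz":0,"yaw":0.25,"hand":225}]' 20 >/dev/null; python3 o.py
```

```text
t 8.57 q [ 0.38  0.56 -0.44  1.81  0.3   0.84 -0.26] p [602.7 -58.7  60.8] yaw 1.518 tilt [-0.001 -0.    -1.   ] F [-3.   3.2 -1.9] T [ 0.82   0.786 -0.116] gap 18.03214339086344 g 20.422343015670776
t 9.2 q [ 0.46  0.58 -0.55  1.81  0.38  0.86  0.18] p [602.8 -58.7  60.8] yaw 2.018 tilt [-0.001 -0.    -1.   ] F [-3.2  3.2 -2.2] T [ 0.792  0.805 -0.035] gap 17.76814625899434 g 20.4297137260437
```

```bash
python3 -m crank '[{"tx":-0.003,"ty":0.003,"tz":0,"yaw":0.05,"hand":225},{"tx":-0.003,"ty":0.003,"tz":0,"yaw":0.1,"hand":225},{"tx":-0.003,"ty":0.003,"tz":0,"yaw":0.15,"hand":225},{"tx":-0.003,"ty":0.003,"tz":0,"yaw":0.2,"hand":225},{"tx":-0.003,"ty":0.003,"tz":0,"yaw":0.25,"hand":225}]' 20 >/dev/null; python3 o.py
python3 -m crank '[{"tx":0,"ty":0,"tz":0,"yaw":0.05,"hand":225},{"tx":0,"ty":0,"tz":0,"yaw":0.1,"hand":225},{"tx":0,"ty":0,"tz":0,"yaw":0.15,"hand":225},{"tx":0,"ty":0,"tz":0,"yaw":0.2,"hand":225},{"tx":0,"ty":0,"tz":0,"yaw":0.25,"hand":225}]' 20 >/dev/null; python3 o.py
```

```text
t 9.82 q [ 0.54  0.61 -0.65  1.8   0.47  0.89  0.62] p [602.8 -58.6  60.8] yaw 2.517 tilt [ 0.001 -0.001 -1.   ] F [-1.5  3.2 -3.6] T [ 0.64   0.49  -0.042] gap 17.676222611034685 g 20.32649427652359
t 10.45 q [ 0.62  0.65 -0.76  1.8   0.55  0.92  1.07] p [602.8 -58.6  60.8] yaw 3.017 tilt [ 0.001 -0.001 -1.   ] F [-1.9  3.1 -3.2] T [ 0.694  0.487 -0.034] gap 18.062226943256928 g 20.368518233299255
```

Now yaw is 3.017 (unwrapped). The target is about 4.087, so 1.07 remains.

```bash
python3 -m crank '[{"tx":0,"ty":0.002,"tz":-0.001,"yaw":0.05,"hand":225},{"tx":0,"ty":0.002,"tz":-0.001,"yaw":0.1,"hand":225},{"tx":0,"ty":0.002,"tz":-0.001,"yaw":0.15,"hand":225},{"tx":0,"ty":0.002,"tz":-0.001,"yaw":0.2,"hand":225},{"tx":0,"ty":0.002,"tz":-0.001,"yaw":0.25,"hand":225}]' 20 >/dev/null; python3 o.py
python3 -m crank '[{"tx":0,"ty":0,"tz":0,"yaw":0.06,"hand":225},{"tx":0,"ty":0,"tz":0,"yaw":0.12,"hand":225},{"tx":0,"ty":0,"tz":0,"yaw":0.18,"hand":225},{"tx":0,"ty":0,"tz":0,"yaw":0.24,"hand":225},{"tx":0,"ty":0,"tz":0,"yaw":0.285,"hand":225}]' 20 >/dev/null; python3 o.py
python3 -m crank '[{"tx":0,"ty":0,"tz":0,"yaw":0,"hand":225},{"tx":0,"ty":0,"tz":0,"yaw":0,"hand":225}]' 20 >/dev/null; python3 o.py
```

```text
t 11.07 q [ 0.69  0.69 -0.86  1.8   0.63  0.95  1.51] p [602.8 -58.6  60.7] yaw -2.767 tilt [ 0.001 -0.001 -1.   ] F [-2.9  2.6 -1. ] T [ 0.564  0.669 -0.079] gap 17.97505284626462 g 20.537891685962677
t 11.7 q [ 0.76  0.75 -0.96  1.79  0.73  1.    2.01] p [602.8 -58.5  60.7] yaw -2.198 tilt [ 0.001 -0.001 -1.   ] F [-3.1  2.7 -0.1] T [ 0.559  0.738 -0.069] gap 17.870410408067592 g 20.615980625152588
t 11.95 q [ 0.76  0.75 -0.96  1.79  0.73  1.    2.01] p [602.8 -58.5  60.7] yaw -2.201 tilt [ 0.001 -0.002 -1.   ] F [-3.9  1.   2.5] T [0.247 0.741 0.046] gap 17.592512018481642 g 20.714067220687866
```

```bash
python3 -m crank '[{"tx":0,"ty":0,"tz":0,"yaw":0,"hand":180},{"tx":0,"ty":0,"tz":0,"yaw":0,"hand":130},{"tx":0,"ty":0,"tz":0,"yaw":0,"hand":120},{"tx":0,"ty":0,"tz":0,"yaw":0,"hand":120}]' 20 >/dev/null; python3 o.py
python3 -m crank '[{"tx":0,"ty":0,"tz":0.07,"yaw":0,"hand":120},{"tx":0,"ty":0,"tz":0.2,"yaw":0,"hand":120},{"tx":-0.1,"ty":0,"tz":0.25,"yaw":-0.07,"hand":120},{"tx":-0.3,"ty":0,"tz":0.25,"yaw":-0.15,"hand":200},{"tx":-0.44,"ty":0,"tz":0.25,"yaw":-0.23,"hand":255}]' 20 >/dev/null; python3 o.py
python3 -m crank '[{"tx":0,"ty":0,"tz":0,"yaw":-0.08,"hand":255},{"tx":0,"ty":0,"tz":0,"yaw":-0.16,"hand":255},{"tx":0,"ty":0,"tz":0,"yaw":-0.24,"hand":255},{"tx":0,"ty":0,"tz":0,"yaw":-0.32,"hand":255},{"tx":0,"ty":0,"tz":0,"yaw":-0.4,"hand":255}]' 20 >/dev/null; python3 o.py
python3 -m crank '[{"tx":0,"ty":0,"tz":0,"yaw":-0.08,"hand":255},{"tx":0,"ty":0,"tz":0,"yaw":-0.16,"hand":255},{"tx":0,"ty":0,"tz":0,"yaw":-0.24,"hand":255},{"tx":0,"ty":0,"tz":0,"yaw":-0.32,"hand":255},{"tx":0,"ty":0,"tz":0,"yaw":-0.4,"hand":255}]' 20 >/dev/null; python3 o.py
python3 - <<'E'
from h import *
b,_=snap("top");np.save("top1.npy",b)
a=np.load("top0.npy")
f=lambda x:cv2.resize(x[135:200,255:305],(400,520),interpolation=cv2.INTER_CUBIC)
cv2.imwrite("pics/after.png",np.hstack([f(a),f(b)])[:,:,::-1])
E
```

```text
t 12.45 q [ 0.76  0.75 -0.97  1.79  0.73  1.    2.01] p [602.5 -57.3  60.3] yaw -2.199 tilt [ 0.001 -0.    -1.   ] F [-1.  -0.6 -0.3] T [ 0.012 -0.012  0.003] gap 45.123615733759216 g 0.0
t 13.07 q [ 1.02  0.38 -1.11  2.07  0.43  0.94  1.73] p [468.5 -56.5 136.1] yaw -2.662 tilt [ 0.    -0.001 -1.   ] F [ 0.2 -0.8  0.2] T [-0.014 -0.027 -0.016] gap 9.362791197992292 g 0.0
t 13.7 q [ 0.88  0.31 -0.94  2.07  0.32  0.91  1.01] p [470.8 -56.5 136.6] yaw 2.821 tilt [ 0.002 -0.001 -1.   ] F [ 0.3 -0.5 -0.7] T [-0.013 -0.006 -0.031] gap 0.01129108605646444 g 0.0
t 14.32 q [ 0.75  0.27 -0.79  2.07  0.25  0.89  0.27] p [470.9 -56.3 136.6] yaw 2.021 tilt [ 0.002 -0.001 -1.   ] F [ 0.4 -0.4 -0.5] T [ 0.015  0.032 -0.051] gap -0.1488952422801001 g 0.0
```

View pics/after.png

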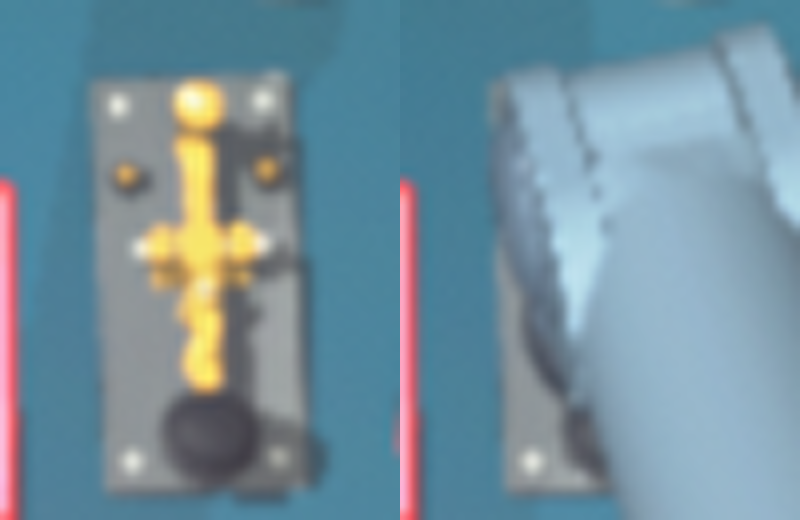

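The arm hides the screw head from above, but the key and phone are where they were. I go on to press the knob.

```bash
python3 -m crank '[{"tx":-0.006,"ty":-0.012,"tz":-0.08,"yaw":0,"hand":255},{"tx":-0.006,"ty":-0.012,"tz":-0.15,"yaw":0,"hand":255},{"tx":-0.006,"ty":-0.012,"tz":-0.175,"yaw":0,"hand":255},{"tx":-0.006,"ty":-0.012,"tz":-0.175,"yaw":0,"hand":255}]' 20 >/dev/null; python3 o.py
for i in 1 2 3;do python3 -m crank '[{"tx":0,"ty":0,"tz":-0.003,"yaw":0,"hand":255},{"tx":0,"ty":0,"tz":-0.003,"yaw":0,"hand":255}]' 20 >/dev/null; python3 o.py;done
```

```text
t 14.88 q [ 0.71  0.36 -0.74  2.11  0.35  0.79  0.21] p [468.7 -60.2  83.1] yaw 2.026 tilt [ 0.  0. -1.] F [0.  0.1 1. ] T [0.013 0.029 0.009] gap -0.13949562789299594 g 0.0
t 15.12 q [ 0.71  0.37 -0.74  2.11  0.35  0.79  0.2 ] p [469.  -60.7  82.5] yaw 2.025 tilt [ 0.001 -0.    -1.   ] F [1.1 0.  0.8] T [-0.027 -0.022 -0.022] gap 0.2938995016070975 g 0.0
t 15.38 q [ 0.71  0.37 -0.74  2.11  0.35  0.79  0.2 ] p [468.8 -60.8  81.4] yaw 2.025 tilt [ 0.001 -0.    -1.   ] F [-1.4 -0.1  2.9] T [0.005 0.216 0.008] gap 0.12283301570750552 g 1.6962088983109425
t 15.62 q [ 0.7   0.37 -0.74  2.11  0.35  0.79  0.2 ] p [468.6 -60.7  80.8] yaw 2.025 tilt [-0.    -0.001 -1.   ] F [-2.9 -1.2  9.5] T [-0.056  0.637  0.037] gap 0.010296098791399554 g 4.44002990181616
```

```bash
for i in 1 2;do python3 -m crank '[{"tx":0,"ty":0,"tz":-0.003,"yaw":0,"hand":255},{"tx":0,"ty":0,"tz":-0.003,"yaw":0,"hand":255}]' 20 >/dev/null; python3 o.py;done
```

```text
t 15.88 q [ 0.7   0.37 -0.74  2.11  0.35  0.79  0.2 ] p [468.5 -60.8  80.5] yaw 2.025 tilt [-0.001 -0.002 -1.   ] F [-4.8  0.7 14.2] T [0.054 1.025 0.028] gap -0.02622304020414975 g 7.053914320560466
t 16.12 q [ 0.7   0.37 -0.74  2.11  0.35  0.79  0.2 ] p [468.4 -60.8  80.2] yaw 2.025 tilt [-0.002 -0.002 -1.   ] F [-6.5 -0.5 19. ] T [-0.08   1.471 -0.012] gap 0.08254254557438537 g 9.63002823224997
```

The force has risen past 19 N with the knob barely yielding, so the contacts are closed. I release, retreat and take a final look.

```bash
python3 -m crank '[{"tx":0,"ty":0,"tz":0.01,"yaw":0,"hand":255},{"tx":0,"ty":0,"tz":0.03,"yaw":0,"hand":255},{"tx":0,"ty":0,"tz":0.15,"yaw":0,"hand":255},{"tx":0,"ty":-0.2,"tz":0.35,"yaw":0,"hand":255},{"tx":0,"ty":-0.4,"tz":0.4,"yaw":0,"hand":255}]' 20 >/dev/null
python3 -m crank '[{"tx":0,"ty":-0.2,"tz":0,"yaw":0,"hand":255},{"tx":0,"ty":-0.4,"tz":0,"yaw":0,"hand":255},{"tx":0,"ty":-0.6,"tz":0,"yaw":0,"hand":255},{"tx":0,"ty":-0.6,"tz":0,"yaw":0,"hand":255}]' 20 >/dev/null; python3 o.py
python3 - <<'E'
from h import *
a=np.load("top0.npy").astype(float);s0=np.load("scene0.npy")
b=np.mean([snap("top")[0].astype(float) for _ in range(6)],0);s=snap("scene")[0]
f=lambda x,y0,y1,x0,x1:cv2.resize(np.clip(x[y0:y1,x0:x1],0,255).astype(np.uint8),(400,300),interpolation=cv2.INTER_CUBIC)
im=np.vstack([np.hstack([f(x,139,157,268,292) for x in(a,b)]),np.hstack([f(s0.astype(float),160,235,170,270),f(s.astype(float),160,235,170,270)])])
cv2.imwrite("pics/fin.png",im[:,:,::-1])
E
```

```text
t 17.25 q [ 1.1   0.38 -0.64  1.78  0.26  1.06  0.81] p [ 465.6 -350.4  190. ] yaw 2.013 tilt [-0.001 -0.002 -1.   ] F [ 0.7  0.7 -0.9] T [ 0.062  0.016 -0.02 ] gap 0.09521893180065066 g 0.0
```

View pics/fin.png

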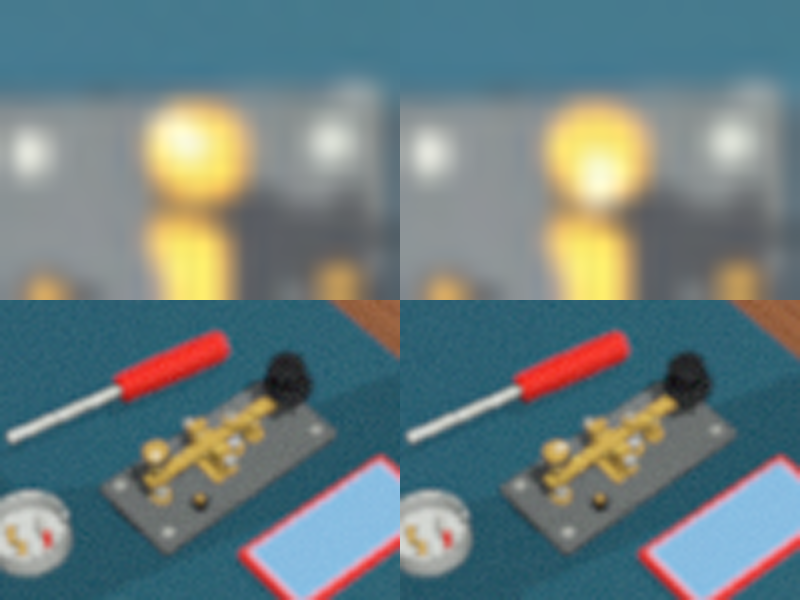

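The close-up shows the screw's white stripe pointing up-left at the start, about (185,135), roughly 0.9 rad. It now points straight at the knob end, about (597,180), which is half a turn. The phone, screwdriver and tin have not moved.

```bash
python3 -c "
from workcell import ctrl;print(ctrl.close_job())"
```

```text
the job is handed in; nothing more can be done
None
```

The job is handed in at about 17.5 s of the 61 s: I turned the gap screw down to its stop, backed it off half a turn, pressed the knob until the contacts stopped it (19 N), and released it. The final pictures show the screw's stripe at half a turn and nothing around the key moved.

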